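# Fetch the boxed-in brass blank to the rotary table and restore the tooling tray

### The arm

A 7-joint arm with a two-finger parallel gripper is mounted at the origin on the work surface. World frame = base frame: x ahead of the robot, y to its left, z up, the work surface at z = 0. Lengths are in m, angles in rad, forces in N, time in s.
With the tool pointing down it reaches from about 0.4 to 0.85 m from the base axis. Payload 10.4 kg.
Tool frame: the origin (TCP) lies midway between the tips of the shut fingers; the grasp point (between the pads) lies 19 mm behind it (manip.pinch_z is the distance from the TCP to the grasp point, in m); y points along the fingers, x is the direction in which the jaws open and shut, and the axes are right-handed (so a half turn about y gives the same grasp; the last joint's range is limited). The gripper opens to 85 mm and grips with 20 to 120 N. Pads are 22 mm wide; open, the fingers measure 114 mm over their backs; the gripper's body (76 mm by 85 mm) begins 54 mm behind the grasp point. The pads swing forward as they close: fully open they stand 13 mm farther back than shut.
Start: joints at [1.281, 0.332, -0.065, 1.46, 0.022, 1.35, -0.088], TCP at [0.165, -0.603, 0.231] pointing down, gripper open.
Joint ranges: [-2.6, 2.6], [-0.5, 2.12], [-1.47, 1.34], [0.16, 2.42], [-1.27, 4.41], [0.06, 2.06], [-2.6, 2.6]. Speed limits (rad/s): [2.22, 2.22, 2.79, 2.79, 3.14, 3.14, 3.14].

### API

Orientations are given as a unit quaternion [x, y, z, w].
In Python, from workcell import manip gives the robot as it stands.
- The arm moves only by the shell command python3 -m pendant 'ROWS' [OPENING] [FORCE]. ROWS is a JSON object of lists of equal length, an entry for each row: "offset": the shift along the tool's x, y, z scaled (see below), a list of three; "turn": the turn, a rotation vector about the tool's x, y, z scaled (see below), a list of three. A call has 1 to 12 rows; each row is the pose to reach, as a shift and turn from the pose measured when the call began, along the tool's axes at that moment; what a row does not reach only later rows make up. The controller multiplies each number of a shift by 200 mm and each number of a turn by 45 degrees. A row lasts 1/8 s, in which the tool goes at most 62.5 mm and 10.7 degrees, less where a joint would pass 70% of its speed; a pose out of reach is approached as far as the arm can. A call with a number of a shift or a turn outside -1 to 1 is refused whole. A call with a gripper value outside its range is refused whole. OPENING is the opening in per cent of the stroke, from 0 (shut) to 100 (fully open), set as the call begins (- or left out, the last holds). The fingers move at their own pace and stop on an object; FORCE is the grip in N (left out, the last holds). Time passes only in rows, so rows that repeat a pose let the fingers close. It gives the time, the measured TCP pose, the force and the opening at its end, in the units of the state.
- manip.get_obs(): the state, without advancing time (a new reading comes with each control period).
- manip.camera(name): name is "scene" or "top"; returns (picture, depth): 480x640x3 uint8, red, green, blue; 480x640 float32, m along the optical axis (not along the pixel's ray), 0 where there is no reading.
- manip.camera_model(name): a dict with "intrinsics" (3x3 intrinsics, pixels), "R" (3x3) and "t" (3): a world point X has camera coordinates R X + t. Camera axes: x right, y down, z forward; pixel columns grow to the right and rows downward; lengths in m; the calibration is good to about 2 mm. A picture is of the moment at which its call begins. camera_model takes no time and is no camera call.
- manip.hand_in(): hands the job in, once; it reports no verdict.
The state is a dict: "clock": time; "joint_pos": joint angles; "joint_velocities": joint speeds; "tau": joint torques, N m; "position": TCP position; "ee_rot": TCP orientation; "ft_force": force on the tool from outside, world axes, zero at the start; "torque": the same for the moment, N m; "grip_width": opening from 0.0 (shut) to 1.0 (fully open).
Only numpy, scipy, OpenCV 4.12 (cv2) and the standard library are available. Lean on these libraries where they do the work, as an engineer would, in place of code of your own. Each camera call takes 0.05 s, during which the arm holds its last target. There are 200 camera calls.

### The job

The brass blank at the back of the tooling tray is boxed in by a collet chuck, a screw jack and an oil bottle. Stand all three of them on the plywood board, out of the way, then set the blank gently down flat on the middle of the rotary table, square to its T-slots, and after that stand each of the three back in the tray just where it stood at the start. Keep the three upright all the while, and leave the drilled block and the step block in the tray where they lie.

Things in the scene. Friction and masses are not known exactly. Their poses are not given: they have to be found in the camera images.
- tray: Blue sheet-steel tray with grey liner, 160 (its x) x 310 (its y) mm, fixed; rim 18 mm high, 3 mm thick. Origin: centre of underside; inner floor 5 mm above, z up; +x is its back. Turned up to 0.15 rad. The blank lies about 12 mm behind its centre; of the three standing things one is about 57 mm in front of it (-x), one left (+y), one right (-y), gaps about 10 mm; which is where varies.
- blank: Brass blank, a solid square block 44 x 44 mm and 28 mm high, lying flat, with a few small bores in its top, about 0.45 kg. Origin: centre of its underside; x and y square to its sides, z up. Nearly square to the tray at the start.
- collet_chuck: Collet chuck standing on its nut, about 0.6 kg, 110 mm high, round: black slotted nut of diameter 50 mm up to 22 mm, then a bright body of diameter 44 mm up to 45 mm, then a plain bright shank of diameter 32 mm from 50 mm to the flat top. Origin: centre of its underside, z up. The shank is the grip.
- screw_jack: Machinist's screw jack, about 0.45 kg, 92 mm high, round: bright bell-shaped foot of diameter 50 mm narrowing to 31 mm at a height of 50 to 60 mm, then a thin screw, then a dark knurled head of diameter 34 mm from 66 to 88 mm with a bevelled top. Origin: centre of its underside, z up. The head is the grip; it does not turn.
- oil_bottle: Cutting-oil bottle, closed, about 0.15 kg, 105 mm high, round: white plastic with an amber band, diameter 46 mm up to a height of 76 mm, then a shoulder and a black nozzle. Origin: centre of its underside, z up.
- board: Plywood board lying flat on the bench, fixed, 140 (its x) x 200 (its y) mm and 9 mm thick, bare at the start: the side area. Origin: centre of its underside; its top is 9 mm above that, z up. It lies to the left or to the right of the robot, on the other side from the rotary table.
- rotary_table: Rotary table, dark cast iron, fixed, with a round bright steel face of diameter 150 mm and two T-slots (black, 11 mm wide) that cross at its middle. Origin: on the face's axis at the underside; the face is 80 mm above that; its x and y run along the two slots, z up. A hand wheel sticks out 186 mm to its -x, low down. The face does not turn.
- drilled_block: Steel block 76 x 51 x 25 mm with rows of holes, lying flat at the left end of the tray (tray +y), about 120 mm from the tray's centre. Not to be moved. Origin: centre of its underside, z up.
- step_block: Black steel step block (a small flight of six steps) 54 x 30 mm, 42 mm high at its tall back end, at the right end of the tray (tray -y), about 122 mm from the tray's centre. Not to be moved. Origin: centre of its underside, z up.
Mind the look-alikes: they are no part of the job. What is shaped like the screw_jack but red is not meant.

How it is judged:
On the way, in this order (a step that is already met when the one before it is completed fails the run):
1. the collet chuck, the screw jack and the oil bottle all stand upright on the plywood board (x of collet_chuck in the frame of board between -0.07 and 0.07 m and y of collet_chuck in the frame of board between -0.1 and 0.1 m and z of collet_chuck in the frame of board between 0.004 and 0.014 m and angle between each of collet_chuck, screw_jack, oil_bottle's own z axis and vertical below 0.12 rad and x of screw_jack in the frame of board between -0.07 and 0.07 m and y of screw_jack in the frame of board between -0.1 and 0.1 m and z of screw_jack in the frame of board between 0.004 and 0.014 m and x of oil_bottle in the frame of board between -0.07 and 0.07 m and y of oil_bottle in the frame of board between -0.1 and 0.1 m and z of oil_bottle in the frame of board between 0.004 and 0.014 m), for 0.2 s.
2. the blank lies flat on the middle of the rotary table's face, square to the T-slots (horizontal distance between blank and rotary_table below 0.01 m and z of blank in the frame of rotary_table between 0.076 and 0.084 m and angle between blank's own z axis and vertical below 0.08 rad and (angle between the x axis of blank and the x axis of rotary_table, either way round below 0.2 rad or angle between the x axis of blank and the x axis of rotary_table, either way round above 1.3708 rad)), for 0.2 s.
At the end, for the whole second after the job is handed in: The blank lies flat and at rest on the rotary face, within 10 mm of its axis and within 0.2 rad of square to the T-slots; the collet chuck, screw jack and oil bottle each stand upright and at rest within 15 mm of where each stood at the start; all released (all of step 2 and linear speed of each of blank, collet_chuck, screw_jack, oil_bottle below 0.02 m/s and angular speed of each of blank, collet_chuck, screw_jack, oil_bottle below 0.2 rad/s and distance of each of collet_chuck, screw_jack, oil_bottle from where it was at the start of the episode below 0.015 m and angle between each of collet_chuck, screw_jack, oil_bottle's own z axis and vertical below 0.1 rad); the robot touches nothing.
It fails at once if one of the three standing things is tipped over (more than 0.7 rad) (angle between any of collet_chuck, screw_jack, oil_bottle's own z axis and vertical above 0.7 rad).
It fails at once if the drilled block or the step block is shifted by more than 20 mm (distance of any of drilled_block, step_block from where it was at the start of the episode above 0.02 m).
It fails at once if the blank is dropped or slammed on to the rotary table (faster than 0.45 m/s within 30 mm of its face, as after a fall of more than 10 mm) (horizontal distance between blank and rotary_table below 0.03 m and z of blank in the frame of rotary_table below 0.11 m and linear speed of blank above 0.45 m/s).
It also fails if it takes over 144 s, if anything falls off the work surface, if the arm or the gripper's body presses on something with over 40 N, if the wrist force passes 120 N, or if a joint passes its speed limit or range.

## Working session

There is one attempt and no reset: what is moved stays moved. The work goes in short steps, Python scripts to look and compute and a shell command to move; the robot and the scene stay as the last step left them, time stands still between calls to the robot, and variables do not carry over. Pictures are saved under pics/ and viewed, about 12 in all and at most 16, crops included, and the job is handed in when it is done.

```bash
mkdir -p pics; ls; python3 - <<'E'
from workcell import manip
import cv2,numpy as np
for n in("scene","top"):
    p,d=manip.camera(n);cv2.imwrite(f"pics/{n}0.png",p[...,::-1]);np.savez(f"{n}0.npz",p=p,d=d)
    m=manip.camera_model(n);print(n,m)
print(manip.get_obs(),manip.pinch_z)
E
```

```text
pics
scene {'intrinsics': array([[528.43612157,   0.        , 313.02521246],
       [  0.        , 528.43612157, 233.24166719],
       [  0.        ,   0.        ,   1.        ]]), 'R': array([[ 0.5617809 ,  0.82720634, -0.01148404],
       [ 0.67305825, -0.46507779, -0.57506107],
       [-0.48103514,  0.3153289 , -0.81802988]]), 't': array([-0.30558375, -0.3287727 ,  1.44085058])}
top {'intrinsics': array([[502.54481107,   0.        , 314.99838469],
       [  0.        , 502.54481107, 241.53539171],
       [  0.        ,   0.        ,   1.        ]]), 'R': array([[-0.00293092, -0.99998139, -0.00534998],
       [-0.99810972,  0.00325377, -0.06137103],
       [ 0.0613873 ,  0.00515999, -0.99810068]]), 't': array([0.02089191, 0.53992062, 0.94975832])}
{'clock': 0.1, 'joint_pos': array([ 1.28137982,  0.33279661, -0.06469479,  1.46084742,  0.02158663,
        1.34989784, -0.08851565]), 'joint_velocities': array([ 0.00040343, -0.00100713, -0.00187026, -0.00148667,  0.00094008,
        0.00071708, -0.00123304]), 'tau': array([ 1.88841572e-03, -6.26748133e+01,  4.93020017e-02, -3.92429709e+01,
        1.63798785e-02,  6.89832552e-03, -4.76155674e-05]), 'position': array([ 0.1647    , -0.6025654 ,  0.23060775]), 'ee_rot': array([-0.5618063 ,  0.42941392, -0.42868987,  0.56231873]), 'ft_force': array([ 0.47361576, -0.16354332, -0.55260457]), 'torque': array([-0.01704194,  0.0271295 , -0.03780009]), 'grip_width': 0.9981905809531953} 0.0187
```

View pics/scene0.png

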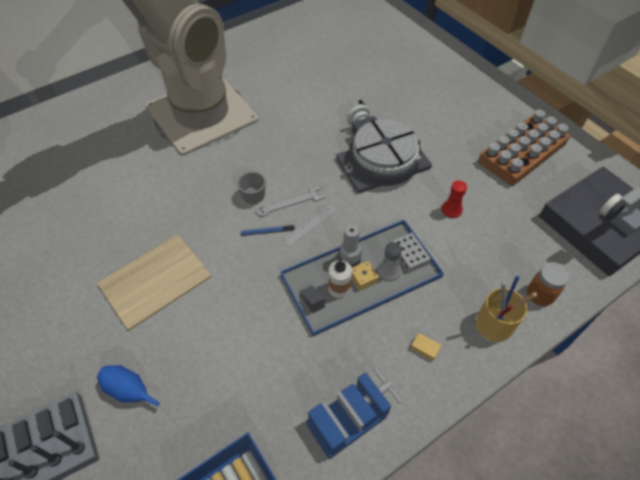

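View pics/top0.png

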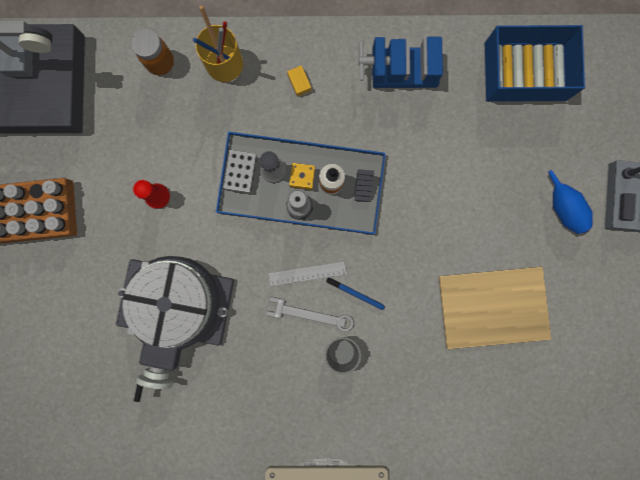

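```bash
cat > h.py <<'E'
from workcell import manip
import cv2,numpy as np
from scipy.spatial.transform import Rotation as Ro
def cloud(n,d):
    m=manip.camera_model(n);K,R,t=m["intrinsics"],m["R"],m["t"]
    v,u=np.mgrid[0:480,0:640]
    c=np.stack([(u-K[0,2])/K[0,0]*d,(v-K[1,2])/K[1,1]*d,d],-1)
    return (c-t)@R
def ray(n,uv,z):
    m=manip.camera_model(n);K,R,t=m["intrinsics"],m["R"],m["t"]
    uv=np.atleast_2d(uv).astype(float)
    r=np.c_[(uv-K[:2,2])/[K[0,0],K[1,1]],np.ones(len(uv))]@R; o=-R.T@t
    return o+r*((z-o[2])/r[:,2:])
def pix(n,X):
    m=manip.camera_model(n);c=m["intrinsics"]@(m["R"]@np.array(X)+m["t"]);return c[:2]/c[2]
def quad(mask):
    cs=cv2.findContours(mask.astype(np.uint8),cv2.RETR_EXTERNAL,cv2.CHAIN_APPROX_NONE)[0]
    return max(cs,key=cv2.contourArea)[:,0]
def rect(pts):
    """min area rect in world mm: centre, size, angle(rad)"""
    (c,s,a)=cv2.minAreaRect((pts[:,:2]*1000).astype(np.float32));return np.array(c)/1000,s,np.radians(a)
E
python3 - <<'E'
from h import *
o=manip.get_obs();print(Ro.from_quat(o["ee_rot"]).as_matrix().round(3))
d=dict(np.load("top0.npz"));p,D=d["p"],d["d"];X=cloud("top",D);Z=X[...,2]
hsv=cv2.cvtColor(p,cv2.COLOR_RGB2HSV);H,S,V=cv2.split(hsv)
v,u=np.mgrid[0:480,0:640]
def box(a,b,c,e):return (u>=a)&(u<=c)&(v>=b)&(v<=e)
bl=(H>95)&(H<125)&(S>90)&box(205,120,400,245)
c=quad(bl);print("tray rim",rect(ray("top",c,.018)))
bo=(H>8)&(H<30)&(S>50)&box(420,250,570,360)
print("board",rect(ray("top",quad(bo),.009)),"depth z",np.median(Z[bo]))
bk=(H>15)&(H<32)&(S>110)&box(285,155,320,195)
print("blank",rect(ray("top",quad(bk),.033)),np.median(Z[bk]))
def top(name,b,z0,z1):
    m=box(*b)&(Z>z0)&(Z<z1);q=X[m]
    print(name,m.sum(),"mean",q.mean(0).round(4),"ctr",rect(q)[0].round(4),np.array(rect(q)[1]).round(1),"zmax",np.percentile(q[:,2],98).round(4))
top("chuck",(280,180,325,225),.105,.125)
top("jack",(250,140,292,190),.088,.107)
top("bottle",(315,155,350,200),.075,.09); top("bottle noz",(315,155,350,200),.095,.12)
rt=box(110,250,225,355)&(Z>.074)&(Z<.09);print("rt z",np.median(Z[rt]))
g=rt&(V>110);cc=quad(cv2.morphologyEx(g.astype(np.uint8),cv2.MORPH_CLOSE,np.ones((7,7))))
w=ray("top",cc,.08);print("face",cv2.fitEllipse((w[:,:2]*1000).astype(np.float32)))
top("drilled",(222,148,258,195),.022,.04)
top("step",(353,165,378,205),.04,.055)
print("bg z",np.median(Z[380:400,100:600]))
a=cv2.resize(p[125:240,205:395],None,fx=4,fy=4,interpolation=cv2.INTER_CUBIC);cv2.imwrite("pics/crop1.png",a[...,::-1])
a=cv2.resize(p[245:365,105:245],None,fx=4,fy=4,interpolation=cv2.INTER_CUBIC);cv2.imwrite("pics/crop2.png",a[...,::-1])
E
```

```text
[[ 0.264 -0.     0.965]
 [-0.965  0.001  0.264]
 [-0.001 -1.    -0.   ]]
tray rim (array([0.65494983, 0.04637863]), (309.9864196777344, 161.24859619140625), np.float64(1.429631078999448))
board (array([ 0.41285669, -0.32492001]), (140.6529541015625, 201.87908935546875), np.float64(0.08921442345667653)) depth z 0.009184651510039497
blank (array([0.66411823, 0.04446899]), (45.366119384765625, 47.72276306152344), np.float64(1.4409855994650553)) 0.03261746513761043
chuck 267 mean [0.608  0.0502 0.1145] ctr [0.6084 0.0507] [29.7 31.8] zmax 0.1178
jack 287 mean [0.6807 0.1021 0.0952] ctr [0.6812 0.102 ] [33.5 33.1] zmax 0.0992
bottle 343 mean [ 0.653  -0.0103  0.0847] ctr [ 0.6548 -0.0104] [43.5 44. ] zmax 0.0898
bottle noz 132 mean [ 0.6547 -0.0106  0.0992] ctr [ 0.6553 -0.01  ] [22.2 21.4] zmax 0.1105
rt z 0.08000915962784141
face ((425.63067626953125, 289.6317443847656), (146.72203063964844, 147.74588012695312), 167.02325439453125)
drilled 1072 mean [0.6752 0.1644 0.0298] ctr [0.6757 0.165 ] [52.2 75.9] zmax 0.0333
step 150 mean [ 0.6649 -0.0753  0.0446] ctr [ 0.6644 -0.0751] [30.  18.7] zmax 0.0493
bg z 0.00027603637513400265
```

View pics/crop1.png

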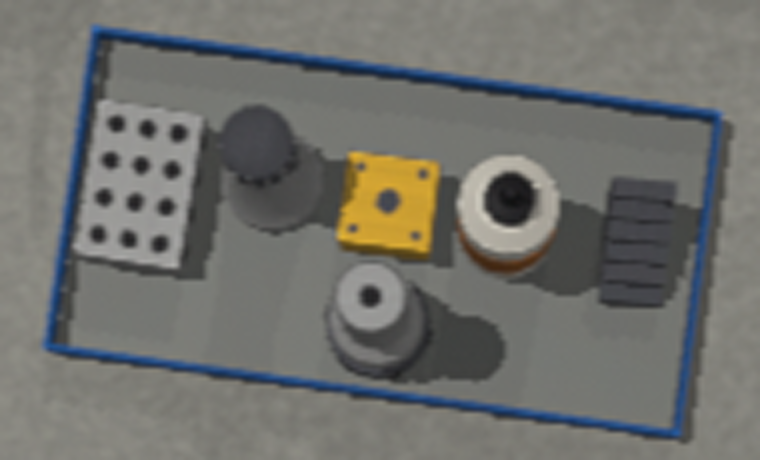

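View pics/crop2.png

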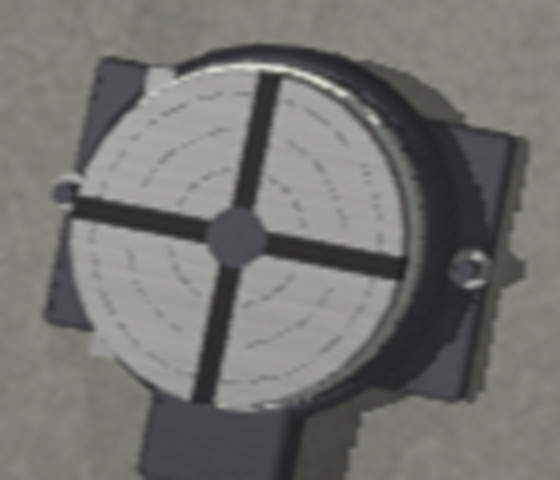

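```bash
cat >> h.py <<'E'
def yawR(a):  # tool y down, tool z horizontal at angle a
    z=np.array([np.cos(a),np.sin(a),0]);y=np.array([0,0,-1.]);return np.c_[np.cross(y,z),y,z]
def route(*legs):
    """legs: (x,y,z,yaw or None). prints scaled shift/turn for each, split so |n|<=1"""
    o=manip.get_obs();p=o["position"];R=Ro.from_quat(o["ee_rot"]).as_matrix()
    for x,y,z,a in legs:
        t=np.array([x,y,z]);T=R if a is None else yawR(a)
        n=max(1,int(np.ceil(np.abs(R.T@(t-p)).max()/.2-.002)))
        for k in range(n):
            q=p+(t-p)/(n-k);s=R.T@(q-p)/.2
            r=Ro.from_matrix(R.T@T).as_rotvec()/np.radians(45) if k==0 else np.zeros(3)
            print(q.round(3),"off",s.round(3),"turn",r.round(3),"rows",max(int(np.ceil(np.linalg.norm(q-p)/.0625)),int(np.ceil(np.linalg.norm(r)*45/10.7))));p=q;R=T
E
python3 - <<'E'
from h import *
print(ray("top",[(164.2,304.5)],.08), ray("top",[(172.5,263.7),(155.7,345),(123.7,296.2),(206.2,312)],.08))
route((.608,.050,.231,-.13),(.608,.050,.081,None))
E
```

```text
[[0.42430937 0.28852194 0.08      ]] [[0.49706896 0.27473258 0.08      ]
 [0.35278383 0.30254229 0.08      ]
 [0.43925593 0.36129673 0.08      ]
 [0.41081613 0.21329297 0.08      ]]
[ 0.312 -0.385  0.231] off [-0.854  0.     0.999] turn [ 0.     0.505 -0.002] rows 5
[ 0.46  -0.168  0.231] off [-1.174e+00 -1.000e-03  5.920e-01] turn [0. 0. 0.] rows 5
[0.608 0.05  0.231] off [-1.174e+00 -1.000e-03  5.920e-01] turn [0. 0. 0.] rows 5
[0.608 0.05  0.081] off [0.   0.75 0.  ] turn [0. 0. 0.] rows 3
```

```bash
python3 -m pendant '{"offset":[[-0.3,0,0.35],[-0.6,0,0.7],[-0.85,0,1],[-0.85,0,1],[-0.85,0,1],[-0.85,0,1]],"turn":[[0,0.2,0],[0,0.4,0],[0,0.505,0],[0,0.505,0],[0,0.505,0],[0,0.505,0]]}' 75 60
python3 - <<'E'
from h import *
route((.46,-.24,.231,None),(.53,-.09,.231,None),(.608,.050,.231,None),(.608,.050,.081,None))
E
```

```text
clock: 0.85
position: [0.3129, -0.3857, 0.2308]
ee_rot: [-0.467, 0.531, -0.531, 0.467]
ft_force: [-0.1, -0.4, 0.5]
grip_width: 0.749
[ 0.46  -0.24   0.231] off [-0.817 -0.001  0.636] turn [0. 0. 0.] rows 4
[ 0.53  -0.09   0.231] off [-0.789  0.001  0.251] turn [0. 0. 0.] rows 3
[0.608 0.05  0.231] off [-0.744  0.     0.297] turn [0. 0. 0.] rows 3
[0.608 0.05  0.081] off [0.001 0.75  0.001] turn [0. 0. 0.] rows 3
```

```bash
python3 -m pendant '{"offset":[[-0.82,0,0.64],[-0.82,0,0.64],[-0.82,0,0.64],[-0.82,0,0.64]],"turn":[[0,0,0],[0,0,0],[0,0,0],[0,0,0]]}' 
python3 -m pendant '{"offset":[[-0.79,0,0.25],[-0.79,0,0.25],[-0.79,0,0.25]],"turn":[[0,0,0],[0,0,0],[0,0,0]]}' 
python3 -m pendant '{"offset":[[-0.74,0,0.3],[-0.74,0,0.3],[-0.74,0,0.3],[-0.74,0,0.3],[-0.74,0,0.3]],"turn":[[0,0,0],[0,0,0],[0,0,0],[0,0,0],[0,0,0]]}' 
python3 - <<'E'
from h import *
route((.608,.050,.081,-.13))
E
```

```text
clock: 1.35
position: [0.4625, -0.2382, 0.2306]
ee_rot: [-0.467, 0.531, -0.53, 0.468]
ft_force: [-0.7, -1.0, -0.6]
grip_width: 0.747
clock: 1.72
position: [0.5329, -0.0875, 0.2305]
ee_rot: [-0.467, 0.532, -0.53, 0.468]
ft_force: [1.2, -0.5, -1.3]
grip_width: 0.753
clock: 2.35
position: [0.6115, 0.049, 0.2301]
ee_rot: [-0.466, 0.532, -0.531, 0.466]
ft_force: [-0.3, 0.8, -0.1]
grip_width: 0.749
[0.608 0.05  0.081] off [-0.002  0.746 -0.017] turn [ 0.002 -0.001 -0.002] rows 3
```

```bash
python3 -m pendant '{"offset":[[0,0.2,-0.017],[0,0.4,-0.017],[0,0.6,-0.017],[0,0.746,-0.017],[0,0.746,-0.017],[0,0.746,-0.017]],"turn":[[0,0,0],[0,0,0],[0,0,0],[0,0,0],[0,0,0],[0,0,0]]}' 
python3 -m pendant '{"offset":[[0,0,0],[0,0,0],[0,0,0],[0,0,0],[0,0,0],[0,0,0]],"turn":[[0,0,0],[0,0,0],[0,0,0],[0,0,0],[0,0,0],[0,0,0]]}' 0 60
python3 - <<'E'
from h import *
for n,b in(("scene",(300,180,440,330)),):
    p,d=manip.camera(n);a=cv2.resize(p[180:330,260:440],None,fx=4,fy=4);cv2.imwrite("pics/g1.png",a[...,::-1])
o=manip.get_obs();print(o["position"],o["ft_force"],o["grip_width"])
E
```

```text
clock: 3.1
position: [0.6087, 0.0484, 0.0824]
ee_rot: [-0.466, 0.532, -0.532, 0.466]
ft_force: [0.6, 0.7, 1.2]
grip_width: 0.753
clock: 3.85
position: [0.6097, 0.0485, 0.084]
ee_rot: [0.465, -0.532, 0.532, -0.467]
ft_force: [-1.5, 0.3, 6.0]
grip_width: 0.359
[0.60972308 0.04852566 0.08397718] [-0.85743492  0.4240413   8.65972932] 0.3537917124538268
```

View pics/g1.png

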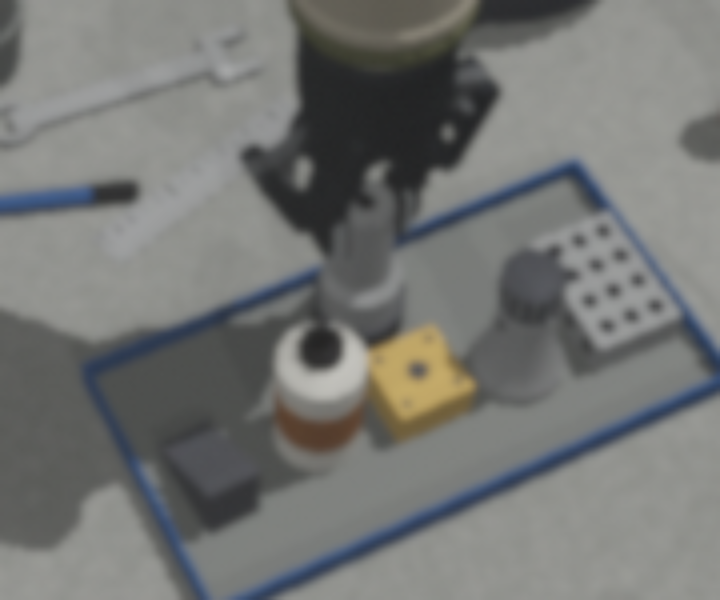

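```bash
python3 -m pendant '{"offset":[[0,-0.15,0],[0,-0.35,0],[0,-0.55,0],[0,-0.75,0],[0,-0.75,0],[0,-0.75,0]],"turn":[[0,0,0],[0,0,0],[0,0,0],[0,0,0],[0,0,0],[0,0,0]]}' 
python3 - <<'E'
from h import *
o=manip.get_obs();print(o["grip_width"],o["ft_force"])
route((.556,-.074,.231,-.13),(.502,-.198,.231,-.13),(.448,-.322,.231,-.13))
E
```

```text
clock: 4.65
position: [0.6085, 0.0481, 0.2321]
ee_rot: [-0.466, 0.532, -0.532, 0.466]
ft_force: [0.6, -0.7, -5.8]
grip_width: 0.354
0.3536157057408674 [ 0.58699914 -0.65089888 -5.79832651]
[ 0.556 -0.074  0.231] off [ 0.64   0.005 -0.18 ] turn [-0.    -0.003 -0.001] rows 3
[ 0.502 -0.198  0.231] off [ 0.65   0.    -0.187] turn [0. 0. 0.] rows 3
[ 0.448 -0.322  0.231] off [ 0.65   0.    -0.187] turn [0. 0. 0.] rows 3
```

```bash
python3 -m pendant '{"offset":[[0.2,0,-0.06],[0.45,0,-0.13],[0.7,0,-0.2],[0.97,0,-0.277],[0.97,0,-0.277]],"turn":[[0,0,0],[0,0,0],[0,0,0],[0,0,0],[0,0,0]]}' 
python3 -m pendant '{"offset":[[0.2,0,-0.06],[0.45,0,-0.13],[0.7,0,-0.2],[0.9,0,-0.257],[0.97,0,-0.277],[0.97,0,-0.277],[0.97,0,-0.277]],"turn":[[0,0,0],[0,0,0],[0,0,0],[0,0,0],[0,0,0],[0,0,0],[0,0,0]]}' 
python3 - <<'E'
from h import *
route((.448,-.322,.091,-.13))
E
```

```text
clock: 5.28
position: [0.5249, -0.1426, 0.2296]
ee_rot: [-0.465, 0.535, -0.533, 0.462]
ft_force: [-0.8, 0.9, -5.7]
grip_width: 0.357
clock: 6.15
position: [0.4438, -0.3249, 0.2295]
ee_rot: [-0.465, 0.535, -0.532, 0.463]
ft_force: [0.6, 0.4, -5.2]
grip_width: 0.351
[ 0.448 -0.322  0.091] off [-0.017  0.692  0.022] turn [ 0.006 -0.01   0.   ] rows 3
```

```bash
python3 -m pendant '{"offset":[[0,0.25,0],[0,0.45,0.01],[-0.017,0.6,0.02],[-0.017,0.66,0.022],[-0.017,0.69,0.022],[-0.017,0.7,0.022],[-0.017,0.708,0.022],[-0.017,0.708,0.022],[-0.017,0.708,0.022]],"turn":[[0,0,0],[0,0,0],[0,-0.01,0],[0.006,-0.01,0],[0.006,-0.01,0],[0.006,-0.01,0],[0.006,-0.01,0],[0.006,-0.01,0],[0.006,-0.01,0]]}' 
```

```text
clock: 7.28
position: [0.4481, -0.3222, 0.0882]
ee_rot: [0.466, -0.531, 0.532, -0.466]
ft_force: [-0.3, 0.2, -5.2]
grip_width: 0.357
```

```bash
python3 -m pendant '{"offset":[[0,0.01,0],[0,0.01,0],[0,0.015,0],[0,0.015,0]],"turn":[[0,0,0],[0,0,0],[0,0,0],[0,0,0]]}' 
```

```text
clock: 7.78
position: [0.4491, -0.3224, 0.088]
ee_rot: [0.466, -0.53, 0.533, -0.467]
ft_force: [-5.9, 4.8, 18.5]
grip_width: 0.353
```

```bash
python3 -m pendant '{"offset":[[0,0,0],[0,0,0],[0,0,0],[0,0,0],[0,-0.1,0],[0,-0.3,0],[0,-0.6,0],[0,-0.72,0],[0,-0.72,0]],"turn":[[0,0,0],[0,0,0],[0,0,0],[0,0,0],[0,0,0],[0,0,0],[0,0,0],[0,0,0],[0,0,0]]}' 75 60
python3 - <<'E'
from h import *
p,D=manip.camera("scene");X=cloud("scene",D);Z=X[...,2]
m=(Z>.105)&(Z<.13)&(np.hypot(X[...,0]-.448,X[...,1]+.322)<.03);q=X[m];print(m.sum(),q.mean(0),rect(q))
route((.526,-.11,.231,-.13),(.604,.0,.231,-.13),(.681,.102,.231,-.13))
E
```

```text
clock: 8.9
position: [0.4497, -0.3227, 0.2339]
ee_rot: [0.466, -0.529, 0.534, -0.467]
ft_force: [-0.2, 0.2, -0.9]
grip_width: 0.749
230 [ 0.45540498 -0.32144416  0.11637286] (array([ 0.45303531, -0.32121661]), (30.86836814880371, 30.38494110107422), np.float64(1.3792294237891534))
[ 0.487 -0.216  0.232] off [-0.551  0.002  0.122] turn [-0.004 -0.001  0.003] rows 2
[ 0.526 -0.11   0.231] off [-0.551  0.003  0.122] turn [0. 0. 0.] rows 2
[0.604 0.    0.231] off [-0.596  0.     0.315] turn [0. 0. 0.] rows 3
[0.681 0.102 0.231] off [-0.556  0.     0.316] turn [0. 0. 0.] rows 3
```

```bash
python3 -m pendant '{"offset":[[-0.25,0,0.1],[-0.5,0,0.2],[-0.75,0,0.29],[-0.75,0,0.29]],"turn":[[0,0,0],[0,0,0],[0,0,0],[0,0,0]]}' 
python3 -m pendant '{"offset":[[-0.25,0,0.1],[-0.5,0,0.2],[-0.75,0,0.29],[-0.75,0,0.29]],"turn":[[0,0,0],[0,0,0],[0,0,0],[0,0,0]]}' 
python3 -m pendant '{"offset":[[-0.25,0,0.1],[-0.5,0,0.2],[-0.75,0,0.29],[-0.75,0,0.29],[-0.75,0,0.29],[-0.75,0,0.29]],"turn":[[0,0,0],[0,0,0],[0,0,0],[0,0,0],[0,0,0],[0,0,0]]}' 
python3 - <<'E'
from h import *
route((.681,.102,.068,-.13))
E
```

```text
clock: 9.45
position: [0.5271, -0.1759, 0.2304]
ee_rot: [0.468, -0.529, 0.53, -0.469]
ft_force: [0.0, -1.0, -1.1]
grip_width: 0.747
clock: 9.95
position: [0.6032, -0.0297, 0.2288]
ee_rot: [-0.47, 0.529, -0.527, 0.471]
ft_force: [-0.8, 0.2, -1.4]
grip_width: 0.746
clock: 10.7
position: [0.6782, 0.11, 0.2288]
ee_rot: [-0.469, 0.529, -0.528, 0.469]
ft_force: [0.4, 0.2, -0.2]
grip_width: 0.746
[0.681 0.102 0.068] off [0.039 0.804 0.019] turn [ 0.001  0.014 -0.001] rows 3
```

```bash
python3 -m pendant '{"offset":[[0.039,0.2,0.02],[0.039,0.4,0.02],[0.039,0.6,0.02],[0.039,0.75,0.02],[0.039,0.834,0.02],[0.039,0.834,0.02],[0.039,0.834,0.02]],"turn":[[0,0.014,0],[0,0.014,0],[0,0.014,0],[0,0.014,0],[0,0.014,0],[0,0.014,0],[0,0.014,0]]}' 
python3 -m pendant '{"offset":[[0,0,0],[0,0,0],[0,0,0],[0,0,0],[0,0,0],[0,0,0]],"turn":[[0,0,0],[0,0,0],[0,0,0],[0,0,0],[0,0,0],[0,0,0]]}' 0 60
python3 - <<'E'
from h import *
p,d=manip.camera("scene");a=cv2.resize(p[180:330,300:460],None,fx=4,fy=4);cv2.imwrite("pics/g2.png",a[...,::-1])
o=manip.get_obs();print(o["position"],o["ft_force"],o["grip_width"])
E
```

```text
clock: 11.58
position: [0.682, 0.1019, 0.0636]
ee_rot: [-0.466, 0.532, -0.531, 0.467]
ft_force: [-0.1, 0.3, 0.6]
grip_width: 0.749
clock: 12.32
position: [0.6828, 0.1018, 0.0651]
ee_rot: [0.465, -0.531, 0.532, -0.467]
ft_force: [-1.7, -1.0, 5.6]
grip_width: 0.376
[0.68281333 0.10186847 0.06519856] [-1.24690355 -0.88625543  6.22729969] 0.37079288297912866
```

View pics/g2.png

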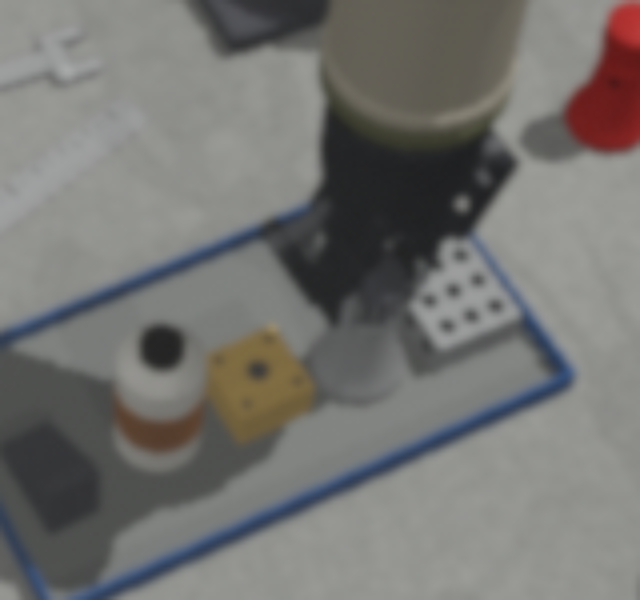

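```bash
python3 -m pendant '{"offset":[[0,-0.15,0],[0,-0.35,0],[0,-0.6,0],[0,-0.83,0],[0,-0.83,0],[0,-0.83,0]],"turn":[[0,0,0],[0,0,0],[0,0,0],[0,0,0],[0,0,0],[0,0,0]]}' 
python3 - <<'E'
from h import *
o=manip.get_obs();print(o["grip_width"])
route((.384,-.393,.231,-.13))
E
```

```text
clock: 13.12
position: [0.6817, 0.1015, 0.2299]
ee_rot: [0.466, -0.531, 0.532, -0.467]
ft_force: [-0.4, -0.4, -4.0]
grip_width: 0.369
0.36934749368548914
[ 0.582 -0.063  0.23 ] off [ 0.882 -0.003 -0.385] turn [-0.002 -0.001 -0.001] rows 4
[ 0.483 -0.228  0.231] off [ 0.881 -0.002 -0.385] turn [0. 0. 0.] rows 4
[ 0.384 -0.393  0.231] off [ 0.881 -0.002 -0.385] turn [0. 0. 0.] rows 4
```

```bash
python3 -m pendant '{"offset":[[0.2,0,-0.087],[0.45,0,-0.2],[0.7,0,-0.306],[0.88,0,-0.385],[0.88,0,-0.385]],"turn":[[0,0,0],[0,0,0],[0,0,0],[0,0,0],[0,0,0]]}' 
python3 -m pendant '{"offset":[[0.2,0,-0.087],[0.45,0,-0.2],[0.7,0,-0.306],[0.88,0,-0.385],[0.88,0,-0.385]],"turn":[[0,0,0],[0,0,0],[0,0,0],[0,0,0],[0,0,0]]}' 
python3 -m pendant '{"offset":[[0.2,0,-0.087],[0.45,0,-0.2],[0.7,0,-0.306],[0.85,0,-0.372],[0.85,0,-0.385],[0.85,0,-0.385],[0.85,0,-0.385]],"turn":[[0,0,0],[0,0,0],[0,0,0],[0,0,0],[0,0,0],[0,0,0],[0,0,0]]}' 
python3 - <<'E'
from h import *
route((.384,-.393,.071,-.13))
E
```

```text
clock: 13.75
position: [0.5803, -0.0674, 0.2277]
ee_rot: [-0.465, 0.533, -0.533, 0.464]
ft_force: [1.0, 0.4, -4.5]
grip_width: 0.373
clock: 14.38
position: [0.478, -0.2339, 0.2266]
ee_rot: [-0.465, 0.535, -0.533, 0.462]
ft_force: [0.7, 1.5, -4.2]
grip_width: 0.375
clock: 15.25
position: [0.379, -0.3897, 0.2269]
ee_rot: [-0.465, 0.535, -0.532, 0.463]
ft_force: [-0.1, 0.0, -4.0]
grip_width: 0.376
[ 0.384 -0.393  0.071] off [0.012 0.779 0.031] turn [ 0.006 -0.011  0.001] rows 3
```

```bash
python3 -m pendant '{"offset":[[0.012,0.25,0.02],[0.012,0.5,0.031],[0.012,0.65,0.031],[0.012,0.72,0.031],[0.012,0.76,0.031],[0.012,0.78,0.031],[0.012,0.79,0.031],[0.012,0.79,0.031],[0.012,0.795,0.031],[0.012,0.795,0.031]],"turn":[[0.006,-0.01,0],[0.006,-0.01,0],[0.006,-0.01,0],[0.006,-0.01,0],[0.006,-0.01,0],[0.006,-0.01,0],[0.006,-0.01,0],[0.006,-0.01,0],[0.006,-0.01,0],[0.006,-0.01,0]]}' 
```

```text
clock: 16.5
position: [0.3846, -0.3935, 0.0691]
ee_rot: [0.466, -0.531, 0.532, -0.466]
ft_force: [-1.9, 2.3, 5.8]
grip_width: 0.371
```

Contact; release, rise, then go to the bottle.

```bash
python3 -m pendant '{"offset":[[0,0,0],[0,0,0],[0,0,0],[0,0,0],[0,-0.1,0],[0,-0.3,0],[0,-0.6,0],[0,-0.82,0],[0,-0.82,0]],"turn":[[0,0,0],[0,0,0],[0,0,0],[0,0,0],[0,0,0],[0,0,0],[0,0,0],[0,0,0],[0,0,0]]}' 85 60
python3 - <<'E'
from h import *
p,D=manip.camera("scene");X=cloud("scene",D);Z=X[...,2]
m=(Z>.085)&(Z<.11)&(np.hypot(X[...,0]-.385,X[...,1]+.393)<.03);q=X[m];print(m.sum(),q.mean(0),rect(q))
route((.654,-.0105,.231,-.13))
E
```

```text
clock: 17.62
position: [0.3858, -0.3943, 0.237]
ee_rot: [0.466, -0.529, 0.535, -0.466]
ft_force: [0.0, -0.7, -1.2]
grip_width: 0.853
252 [ 0.39173843 -0.3928043   0.09695482] (array([ 0.38844656, -0.39254691]), (32.965511322021484, 34.64112854003906), np.float64(1.1698066914647012))
[ 0.475 -0.266  0.233] off [-0.692  0.005  0.361] turn [-0.004 -0.001  0.005] rows 3
[ 0.564 -0.138  0.232] off [-0.691  0.006  0.362] turn [0. 0. 0.] rows 3
[ 0.654 -0.011  0.231] off [-0.691  0.006  0.362] turn [0. 0. 0.] rows 3
```

```bash
python3 -m pendant '{"offset":[[-0.25,0,0.13],[-0.5,0,0.26],[-0.69,0,0.36],[-0.69,0,0.36]],"turn":[[0,0,0],[0,0,0],[0,0,0],[0,0,0]]}' 
python3 -m pendant '{"offset":[[-0.25,0,0.13],[-0.5,0,0.26],[-0.69,0,0.36],[-0.69,0,0.36]],"turn":[[0,0,0],[0,0,0],[0,0,0],[0,0,0]]}' 
python3 -m pendant '{"offset":[[-0.25,0,0.13],[-0.5,0,0.26],[-0.67,0,0.36],[-0.67,0,0.36],[-0.67,0,0.36],[-0.67,0,0.36]],"turn":[[0,0,0],[0,0,0],[0,0,0],[0,0,0],[0,0,0],[0,0,0]]}' 
python3 - <<'E'
from h import *
route((.654,-.0105,.048,-.13))
E
```

```text
clock: 18.18
position: [0.4759, -0.2623, 0.2328]
ee_rot: [0.468, -0.529, 0.531, -0.468]
ft_force: [-0.2, -1.1, -0.2]
grip_width: 0.846
clock: 18.68
position: [0.5651, -0.1311, 0.2312]
ee_rot: [-0.469, 0.529, -0.529, 0.469]
ft_force: [-0.4, 0.1, -0.1]
grip_width: 0.848
clock: 19.42
position: [0.6521, -0.0091, 0.231]
ee_rot: [0.469, -0.53, 0.53, -0.468]
ft_force: [-0.1, 0.5, 1.1]
grip_width: 0.849
[ 0.654 -0.01   0.048] off [0.005 0.915 0.01 ] turn [0.    0.01  0.001] rows 3
```

```bash
python3 -m pendant '{"offset":[[0.005,0.25,0.01],[0.005,0.5,0.01],[0.005,0.7,0.01],[0.005,0.85,0.01],[0.005,0.94,0.01],[0.005,0.94,0.01],[0.005,0.94,0.01]],"turn":[[0,0.01,0],[0,0.01,0],[0,0.01,0],[0,0.01,0],[0,0.01,0],[0,0.01,0],[0,0.01,0]]}' 
python3 -m pendant '{"offset":[[0,0,0],[0,0,0],[0,0,0],[0,0,0],[0,0,0],[0,0,0]],"turn":[[0,0,0],[0,0,0],[0,0,0],[0,0,0],[0,0,0],[0,0,0]]}' 0 30
python3 - <<'E'
from h import *
p,d=manip.camera("scene");a=cv2.resize(p[180:330,260:440],None,fx=4,fy=4);cv2.imwrite("pics/g3.png",a[...,::-1])
o=manip.get_obs();print(o["position"],o["ft_force"],o["grip_width"])
E
```

```text
clock: 20.3
position: [0.6548, -0.0107, 0.0446]
ee_rot: [0.466, -0.531, 0.532, -0.467]
ft_force: [0.7, -0.3, 0.6]
grip_width: 0.849
clock: 21.05
position: [0.6558, -0.0107, 0.0462]
ee_rot: [0.465, -0.53, 0.533, -0.467]
ft_force: [-0.8, -1.2, 6.4]
grip_width: 0.532
[ 0.6558     -0.01068208  0.04615148] [-0.3859106  -0.34916904  7.14482978] 0.5345227707992293
```

View pics/g3.png

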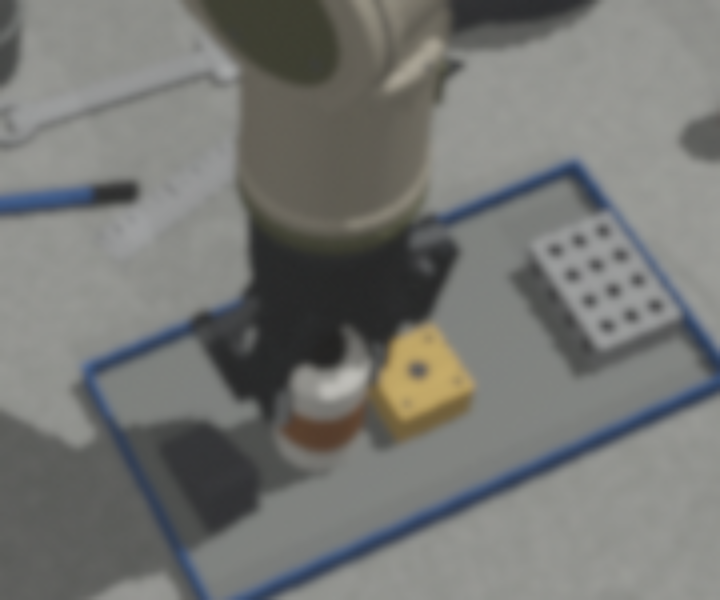

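```bash
python3 -m pendant '{"offset":[[0,-0.15,0],[0,-0.35,0],[0,-0.6,0],[0,-0.83,0],[0,-0.93,0],[0,-0.93,0]],"turn":[[0,0,0],[0,0,0],[0,0,0],[0,0,0],[0,0,0],[0,0,0]]}' 
python3 - <<'E'
from h import *
o=manip.get_obs();print(o["grip_width"])
route((.375,-.263,.231,-.13))
E
```

```text
clock: 21.85
position: [0.6554, -0.0104, 0.2327]
ee_rot: [0.465, -0.53, 0.533, -0.467]
ft_force: [-0.2, -0.1, -2.3]
grip_width: 0.529
0.5292036962786688
[ 0.515 -0.137  0.232] off [ 0.718  0.001 -0.613] turn [-0.007 -0.001  0.001] rows 4
[ 0.375 -0.263  0.231] off [ 0.717  0.004 -0.613] turn [0. 0. 0.] rows 4
```

```bash
python3 -m pendant '{"offset":[[0.18,0,-0.15],[0.36,0,-0.3],[0.54,0,-0.45],[0.717,0,-0.613],[0.717,0,-0.613]],"turn":[[0,0,0],[0,0,0],[0,0,0],[0,0,0],[0,0,0]]}' 
python3 -m pendant '{"offset":[[0.18,0,-0.15],[0.36,0,-0.3],[0.54,0,-0.45],[0.717,0,-0.6],[0.717,0,-0.6],[0.717,0,-0.6],[0.717,0,-0.6]],"turn":[[0,0,0],[0,0,0],[0,0,0],[0,0,0],[0,0,0],[0,0,0],[0,0,0]]}' 
python3 - <<'E'
from h import *
route((.372,-.263,.0495,-.13))
E
```

```text
clock: 22.48
position: [0.5118, -0.1402, 0.2297]
ee_rot: [0.465, -0.532, 0.534, -0.465]
ft_force: [0.2, 0.2, -2.1]
grip_width: 0.531
clock: 23.35
position: [0.3742, -0.2646, 0.2292]
ee_rot: [0.465, -0.532, 0.533, -0.465]
ft_force: [-0.4, -0.1, -1.6]
grip_width: 0.53
[ 0.372 -0.263  0.049] off [-0.008  0.899 -0.013] turn [-0.001 -0.006  0.001] rows 3
```

```bash
python3 -m pendant '{"offset":[[-0.008,0.25,-0.013],[-0.008,0.5,-0.013],[-0.008,0.7,-0.013],[-0.008,0.82,-0.013],[-0.008,0.86,-0.013],[-0.008,0.88,-0.013],[-0.008,0.895,-0.013],[-0.008,0.9,-0.013],[-0.008,0.903,-0.013],[-0.008,0.903,-0.013]],"turn":[[0,0,0],[0,0,0],[0,0,0],[0,0,0],[0,0,0],[0,0,0],[0,0,0],[0,0,0],[0,0,0],[0,0,0]]}' 
```

```text
clock: 24.6
position: [0.3728, -0.2634, 0.05]
ee_rot: [0.465, -0.531, 0.534, -0.465]
ft_force: [-2.3, 2.0, 9.5]
grip_width: 0.529
```

```bash
python3 -m pendant '{"offset":[[0,0,0],[0,0,0],[0,0,0],[0,0,0],[0,-0.1,0],[0,-0.3,0],[0,-0.6,0],[0,-0.9,0],[0,-0.9,0]],"turn":[[0,0,0],[0,0,0],[0,0,0],[0,0,0],[0,0,0],[0,0,0],[0,0,0],[0,0,0],[0,0,0]]}' 75 60
python3 - <<'E'
from h import *
route((.545,-.09,.231,-.13))
E
```

```text
clock: 25.72
position: [0.3743, -0.264, 0.2346]
ee_rot: [0.465, -0.528, 0.536, -0.466]
ft_force: [-0.7, 0.3, -1.5]
grip_width: 0.745
[ 0.545 -0.09   0.231] off [-0.977  0.019  0.729] turn [-0.012 -0.006  0.008] rows 4
```

```bash
python3 -m pendant '{"offset":[[-0.25,0.01,0.19],[-0.5,0.01,0.37],[-0.5,0.01,0.37],[-0.5,0.01,0.37]],"turn":[[0,0,0],[0,0,0],[0,0,0],[0,0,0]]}'
python3 - <<'E'
from h import *
S,_=manip.camera("scene");p,D=manip.camera("top");cv2.imwrite("pics/s2.png",cv2.resize(np.hstack([S,p]),(800,300))[...,::-1])
X=cloud("top",D);Z=X[...,2];H,Sa,V=cv2.split(cv2.cvtColor(p,cv2.COLOR_RGB2HSV));v,u=np.mgrid[0:480,0:640]
m=(u>280)&(u<325)&(v>150)&(v<200)&(Z>.029)&(Z<.038)&(Sa>100)
print("blank",m.sum(),rect(X[m]),X[m].mean(0))
E
```

```text
clock: 26.22
position: [0.4606, -0.1749, 0.2318]
ee_rot: [0.465, -0.529, 0.536, -0.466]
ft_force: [-0.9, 0.2, 0.1]
grip_width: 0.752
blank 480 (array([0.66639319, 0.04485038]), (42.91333770751953, 44.62728500366211), np.float64(1.4364812619553498)) [0.66600139 0.04518235 0.03288532]
```

View pics/s2.png

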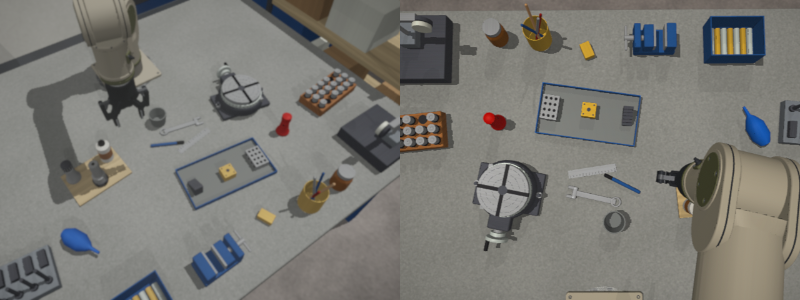

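```bash
python3 -m pendant '{"offset":[[-0.25,0,0.19],[-0.5,0,0.4],[-0.7,0,0.5],[-0.7,0,0.5]],"turn":[[0,0,0],[0,0,0],[0,0,0],[0,0,0]]}'
python3 - <<'E'
from h import *
route((.666,.0450,.19,-.134))
E
```

```text
clock: 26.82
position: [0.5792, -0.0477, 0.2315]
ee_rot: [0.465, -0.529, 0.535, -0.466]
ft_force: [-0.8, -1.7, 0.4]
grip_width: 0.75
[0.666 0.045 0.19 ] off [-0.518  0.208  0.368] turn [-0.01   0.002  0.006] rows 3
```

```bash
python3 -m pendant '{"offset":[[-0.26,0.1,0.18],[-0.518,0.208,0.368],[-0.518,0.208,0.368],[-0.518,0.208,0.368],[-0.518,0.208,0.368]],"turn":[[-0.01,0,0.006],[-0.01,0,0.006],[-0.01,0,0.006],[-0.01,0,0.006],[-0.01,0,0.006]]}'
python3 - <<'E'
from h import *
route((.666,.0450,.012,-.134))
E
```

```text
clock: 27.45
position: [0.6659, 0.0424, 0.1908]
ee_rot: [0.465, -0.532, 0.533, -0.465]
ft_force: [0.6, -0.6, 1.6]
grip_width: 0.748
[0.666 0.045 0.012] off [-0.014  0.894 -0.002] turn [-0.001 -0.001  0.001] rows 3
```

```bash
python3 -m pendant '{"offset":[[-0.014,0.25,0],[-0.014,0.5,0],[-0.014,0.7,0],[-0.014,0.82,0],[-0.014,0.87,0],[-0.014,0.894,0],[-0.014,0.91,0],[-0.014,0.92,0],[-0.014,0.92,0],[-0.014,0.92,0]],"turn":[[0,0,0],[0,0,0],[0,0,0],[0,0,0],[0,0,0],[0,0,0],[0,0,0],[0,0,0],[0,0,0],[0,0,0]]}'
```

```text
clock: 28.7
position: [0.6666, 0.0451, 0.0072]
ee_rot: [0.465, -0.532, 0.533, -0.465]
ft_force: [-0.3, -0.2, 0.2]
grip_width: 0.754
```

```bash
python3 -m pendant '{"offset":[[0,0,0],[0,0,0],[0,0,0],[0,0,0],[0,0,0],[0,0,0]],"turn":[[0,0,0],[0,0,0],[0,0,0],[0,0,0],[0,0,0],[0,0,0]]}' 0 60
python3 - <<'E'
from h import *
p,d=manip.camera("scene");a=cv2.resize(p[180:330,260:440],None,fx=4,fy=4);cv2.imwrite("pics/g4.png",a[...,::-1])
o=manip.get_obs();print(o["position"],o["ft_force"],o["grip_width"])
E
```

```text
clock: 29.45
position: [0.6669, 0.0451, 0.0076]
ee_rot: [0.465, -0.532, 0.533, -0.465]
ft_force: [-1.3, -0.0, 5.2]
grip_width: 0.506
[0.66691089 0.04507727 0.00759736] [-1.26406484 -0.50856451  5.91773723] 0.505289358255441
```

View pics/g4.png

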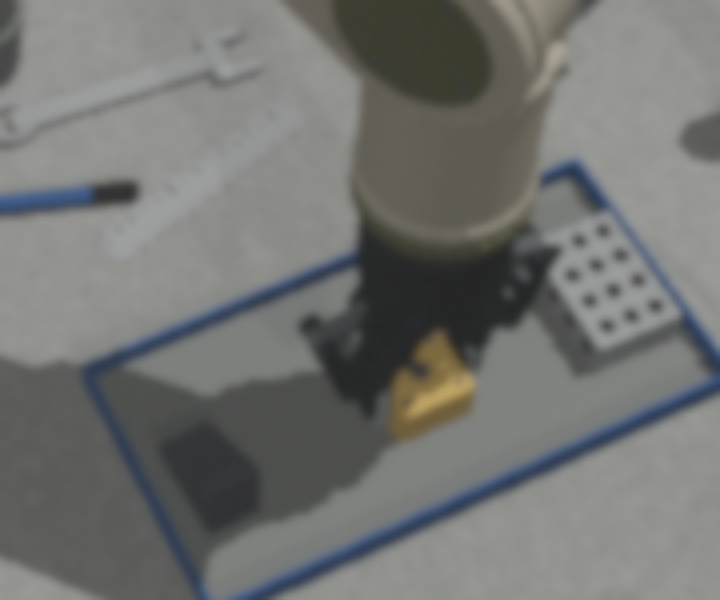

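```bash
python3 -m pendant '{"offset":[[0,-0.1,0],[0,-0.3,0],[0,-0.55,0],[0,-0.8,0],[0,-0.96,0],[0,-0.96,0],[0,-0.96,0]],"turn":[[0,0,0],[0,0,0],[0,0,0],[0,0,0],[0,0,0],[0,0,0],[0,0,0]]}'
python3 - <<'E'
from h import *
o=manip.get_obs();print(o["grip_width"],o["ft_force"])
route((.425,.2885,.2,-.19))
E
```

```text
clock: 30.38
position: [0.6656, 0.045, 0.1977]
ee_rot: [0.466, -0.532, 0.533, -0.465]
ft_force: [-0.9, 0.1, -6.4]
grip_width: 0.501
0.5012232640738199 [-0.85117704  0.08056431 -6.38365678]
[0.545 0.167 0.199] off [-0.522 -0.006 -0.678] turn [0.001 0.07  0.002] rows 3
[0.425 0.288 0.2  ] off [-0.484 -0.006 -0.706] turn [0. 0. 0.] rows 3
```

```bash
python3 -m pendant '{"offset":[[-0.13,0,-0.17],[-0.26,0,-0.34],[-0.4,0,-0.51],[-0.522,0,-0.678],[-0.522,0,-0.678]],"turn":[[0,0.02,0],[0,0.04,0],[0,0.06,0],[0,0.07,0],[0,0.07,0]]}'
python3 -m pendant '{"offset":[[-0.13,0,-0.17],[-0.26,0,-0.34],[-0.4,0,-0.55],[-0.48,0,-0.7],[-0.48,0,-0.7],[-0.48,0,-0.7],[-0.48,0,-0.7]],"turn":[[0,0,0],[0,0,0],[0,0,0],[0,0,0],[0,0,0],[0,0,0],[0,0,0]]}'
python3 - <<'E'
from h import *
route((.425,.2885,.092,-.19))
E
```

```text
clock: 31.0
position: [0.5419, 0.1698, 0.196]
ee_rot: [-0.453, 0.544, -0.543, 0.45]
ft_force: [0.6, -0.4, -4.8]
grip_width: 0.505
clock: 31.88
position: [0.4227, 0.2886, 0.1956]
ee_rot: [-0.453, 0.545, -0.544, 0.449]
ft_force: [0.5, -0.3, -4.6]
grip_width: 0.503
[0.425 0.288 0.092] off [-0.003  0.518  0.014] turn [0.006 0.005 0.004] rows 2
```

```bash
python3 -m pendant '{"offset":[[-0.003,0.15,0.014],[-0.003,0.3,0.014],[-0.003,0.42,0.014],[-0.003,0.48,0.014],[-0.003,0.51,0.014],[-0.003,0.525,0.014],[-0.003,0.54,0.014],[-0.003,0.545,0.014],[-0.003,0.55,0.014],[-0.003,0.55,0.014]],"turn":[[0.006,0.005,0.004],[0.006,0.005,0.004],[0.006,0.005,0.004],[0.006,0.005,0.004],[0.006,0.005,0.004],[0.006,0.005,0.004],[0.006,0.005,0.004],[0.006,0.005,0.004],[0.006,0.005,0.004],[0.006,0.005,0.004]]}'
```

```text
clock: 33.12
position: [0.425, 0.2884, 0.0857]
ee_rot: [0.45, -0.545, 0.545, -0.45]
ft_force: [0.4, 0.5, -6.4]
grip_width: 0.501
```

```bash
python3 -m pendant '{"offset":[[0,0.005,0],[0,0.01,0],[0,0.014,0],[0,0.014,0],[0,0.014,0]],"turn":[[0,0,0],[0,0,0],[0,0,0],[0,0,0],[0,0,0]]}'
python3 -m pendant '{"offset":[[0,0.002,0],[0,0.004,0],[0,0.004,0]],"turn":[[0,0,0],[0,0,0],[0,0,0]]}'
```

```text
clock: 33.75
position: [0.425, 0.2885, 0.0829]
ee_rot: [0.45, -0.545, 0.545, -0.45]
ft_force: [-0.5, -0.0, -4.9]
grip_width: 0.504
clock: 34.12
position: [0.4251, 0.2885, 0.0825]
ee_rot: [0.45, -0.545, 0.545, -0.45]
ft_force: [-3.0, -2.0, 2.8]
grip_width: 0.5
```

```bash
python3 -m pendant '{"offset":[[0,0.001,0],[0,0.001,0],[0,0,0],[0,0,0],[0,-0.05,0],[0,-0.2,0],[0,-0.45,0],[0,-0.7,0],[0,-0.74,0],[0,-0.74,0]],"turn":[[0,0,0],[0,0,0],[0,0,0],[0,0,0],[0,0,0],[0,0,0],[0,0,0],[0,0,0],[0,0,0],[0,0,0]]}' 75 60
python3 -m pendant '{"offset":[[0.3,0,0],[0.6,0,0.1],[0.9,0,0.2],[0.95,0,0.2]],"turn":[[0,0,0],[0,0,0],[0,-0.07,0],[0,-0.07,0]]}'
python3 - <<'E'
from h import *
p,D=manip.camera("top")
X=cloud("top",D);Z=X[...,2];H,Sa,V=cv2.split(cv2.cvtColor(p,cv2.COLOR_RGB2HSV));v,u=np.mgrid[0:480,0:640]
m=(u>110)&(u<225)&(v>250)&(v<355)&(Z>.104)&(Z<.113)&(Sa>90)
r=rect(X[m]);print("blank",m.sum(),r,X[m].mean(0))
a=cv2.resize(p[230:370,90:330],None,fx=3,fy=3);cv2.imwrite("pics/b.png",a[...,::-1])
route((.372,-.263,.231,-.13))
E
```

```text
clock: 35.38
position: [0.4251, 0.2886, 0.231]
ee_rot: [0.45, -0.545, 0.545, -0.451]
ft_force: [-0.2, -0.8, -0.2]
grip_width: 0.752
clock: 35.88
position: [0.4281, 0.09, 0.2295]
ee_rot: [-0.464, 0.534, -0.534, 0.463]
ft_force: [0.6, 1.4, 0.1]
grip_width: 0.747
blank 31 (array([0.44597104, 0.29837405]), (6.9620466232299805, 16.654617309570312), np.float64(0.002964302971752127)) [0.44625491 0.29972825 0.10789734]
[ 0.4   -0.086  0.23 ] off [ 0.896 -0.003 -0.015] turn [ 0.001 -0.013  0.001] rows 3
[ 0.372 -0.263  0.231] off [ 0.896 -0.003 -0.024] turn [0. 0. 0.] rows 3
```

View pics/b.png

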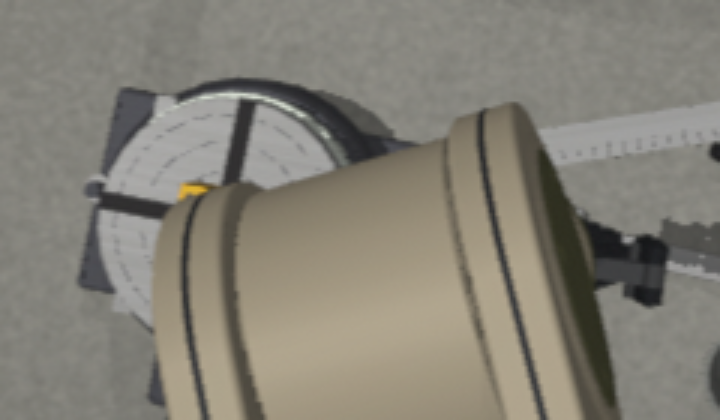

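```bash
python3 -m pendant '{"offset":[[0.3,0,0.03],[0.6,0,0.06],[0.88,0,0.1],[0.88,0,0.1]],"turn":[[0,0,0],[0,0,0],[0,-0.01,0],[0,-0.01,0]]}'
python3 - <<'E'
from h import *
p,D=manip.camera("top")
X=cloud("top",D);Z=X[...,2];H,Sa,V=cv2.split(cv2.cvtColor(p,cv2.COLOR_RGB2HSV));v,u=np.mgrid[0:480,0:640]
m=(u>110)&(u<225)&(v>250)&(v<355)&(Z>.104)&(Z<.113)&(Sa>90)
r=rect(X[m]);print("blank",m.sum(),r,X[m].mean(0))
a=cv2.resize(p[240:370,100:260],None,fx=3,fy=3);cv2.imwrite("pics/b2.png",a[...,::-1])
route((.3725,-.2632,.231,-.13))
E
```

```text
clock: 36.42
position: [0.4225, -0.0885, 0.2287]
ee_rot: [-0.465, 0.534, -0.533, 0.464]
ft_force: [0.1, 0.9, -0.6]
grip_width: 0.75
blank 606 (array([0.42468094, 0.28863846]), (44.590576171875, 44.466434478759766), np.float64(1.4017050386508225)) [0.42512436 0.28789588 0.10786548]
[ 0.372 -0.263  0.231] off [ 0.912 -0.011 -0.131] turn [ 0.003 -0.005  0.   ] rows 3
```

View pics/b2.png

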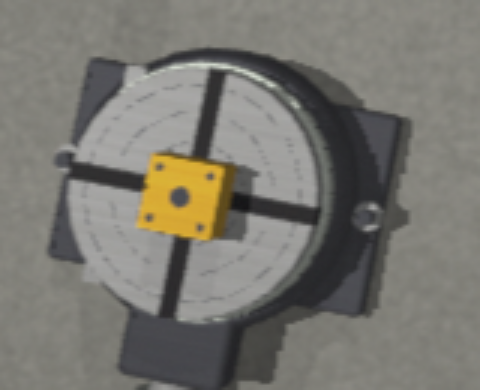

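```bash
python3 -m pendant '{"offset":[[0.3,0,-0.04],[0.6,0,-0.08],[0.91,0,-0.131],[0.91,0,-0.131],[0.91,0,-0.131],[0.91,0,-0.131]],"turn":[[0,0,0],[0,0,0],[0,0,0],[0,0,0],[0,0,0],[0,0,0]]}' 85 30
python3 - <<'E'
from h import *
route((.3728,-.2634,.0485,-.13))
E
```

```text
clock: 37.22
position: [0.3736, -0.2609, 0.2287]
ee_rot: [-0.467, 0.532, -0.531, 0.466]
ft_force: [0.1, 0.7, -0.5]
grip_width: 0.851
[ 0.373 -0.263  0.048] off [0.013 0.901 0.   ] turn [ 0.003 -0.001 -0.   ] rows 3
```

```bash
python3 -m pendant '{"offset":[[0.013,0.25,0],[0.013,0.5,0],[0.013,0.7,0],[0.013,0.85,0],[0.013,0.9,0],[0.013,0.9,0],[0.013,0.9,0]],"turn":[[0,0,0],[0,0,0],[0,0,0],[0,0,0],[0,0,0],[0,0,0],[0,0,0]]}' 
python3 -m pendant '{"offset":[[0,0,0],[0,0,0],[0,0,0],[0,0,0],[0,0,0],[0,0,0]],"turn":[[0,0,0],[0,0,0],[0,0,0],[0,0,0],[0,0,0],[0,0,0]]}' 0 30
python3 -m pendant '{"offset":[[0,-0.15,0],[0,-0.35,0],[0,-0.6,0],[0,-0.83,0],[0,-0.91,0],[0,-0.91,0]],"turn":[[0,0,0],[0,0,0],[0,0,0],[0,0,0],[0,0,0],[0,0,0]]}' 
python3 - <<'E'
from h import *
route((.6555,-.0107,.231,-.13))
E
```

```text
clock: 38.1
position: [0.3738, -0.2635, 0.0499]
ee_rot: [-0.467, 0.532, -0.531, 0.466]
ft_force: [0.4, -0.2, 1.4]
grip_width: 0.849
clock: 38.85
position: [0.3746, -0.2639, 0.051]
ee_rot: [0.466, -0.531, 0.532, -0.466]
ft_force: [-1.5, 0.7, 7.1]
grip_width: 0.533
clock: 39.6
position: [0.3746, -0.2638, 0.2333]
ee_rot: [0.466, -0.531, 0.532, -0.466]
ft_force: [-0.1, -0.2, -1.7]
grip_width: 0.529
[ 0.515 -0.137  0.232] off [-0.719  0.006  0.614] turn [-0.003 -0.001  0.002] rows 4
[ 0.656 -0.011  0.231] off [-0.719  0.006  0.614] turn [0. 0. 0.] rows 4
```

```bash
python3 -m pendant '{"offset":[[-0.18,0,0.15],[-0.36,0,0.3],[-0.54,0,0.45],[-0.717,0,0.613],[-0.717,0,0.613]],"turn":[[0,0,0],[0,0,0],[0,0,0],[0,0,0],[0,0,0]]}' 
python3 -m pendant '{"offset":[[-0.18,0,0.15],[-0.36,0,0.3],[-0.54,0,0.45],[-0.7,0,0.6],[-0.7,0,0.6],[-0.7,0,0.6],[-0.7,0,0.6]],"turn":[[0,0,0],[0,0,0],[0,0,0],[0,0,0],[0,0,0],[0,0,0],[0,0,0]]}' 
python3 - <<'E'
from h import *
route((.657,-.0107,.048,-.13))
E
```

```text
clock: 40.22
position: [0.5159, -0.1337, 0.2304]
ee_rot: [-0.468, 0.531, -0.53, 0.468]
ft_force: [-0.7, -0.7, -2.0]
grip_width: 0.532
clock: 41.1
position: [0.6516, -0.0113, 0.2297]
ee_rot: [-0.468, 0.531, -0.53, 0.467]
ft_force: [-0.0, -0.1, -1.4]
grip_width: 0.534
[ 0.657 -0.011  0.048] off [-0.007  0.909  0.028] turn [0.003 0.005 0.   ] rows 3
```

```bash
python3 -m pendant '{"offset":[[-0.007,0.25,0.01],[-0.007,0.5,0.028],[-0.007,0.7,0.028],[-0.007,0.82,0.028],[-0.007,0.87,0.028],[-0.007,0.89,0.028],[-0.007,0.905,0.028],[-0.007,0.913,0.028],[-0.007,0.917,0.028],[-0.007,0.917,0.028]],"turn":[[0,0.005,0],[0,0.005,0],[0,0.005,0],[0,0.005,0],[0,0.005,0],[0,0.005,0],[0,0.005,0],[0,0.005,0],[0,0.005,0],[0,0.005,0]]}' 
```

```text
clock: 42.35
position: [0.6574, -0.0106, 0.0472]
ee_rot: [-0.467, 0.532, -0.531, 0.466]
ft_force: [-1.9, -0.3, 5.5]
grip_width: 0.53
```

Contact. Release, rise, go for the jack.

```bash
python3 -m pendant '{"offset":[[0,0,0],[0,0,0],[0,0,0],[0,0,0],[0,-0.1,0],[0,-0.3,0],[0,-0.6,0],[0,-0.9,0],[0,-0.92,0],[0,-0.92,0]],"turn":[[0,0,0],[0,0,0],[0,0,0],[0,0,0],[0,0,0],[0,0,0],[0,0,0],[0,0,0],[0,0,0],[0,0,0]]}' 85 60
python3 - <<'E'
from h import *
route((.3846,-.3935,.231,-.13))
E
```

```text
clock: 43.6
position: [0.6577, -0.0106, 0.2324]
ee_rot: [0.466, -0.531, 0.532, -0.466]
ft_force: [0.6, 0.1, -0.6]
grip_width: 0.845
[ 0.567 -0.138  0.232] off [ 0.692  0.002 -0.368] turn [-0.    -0.001  0.   ] rows 3
[ 0.476 -0.266  0.231] off [ 0.692  0.002 -0.369] turn [0. 0. 0.] rows 3
[ 0.385 -0.394  0.231] off [ 0.692  0.002 -0.369] turn [0. 0. 0.] rows 3
```

```bash
python3 -m pendant '{"offset":[[0.25,0,-0.13],[0.5,0,-0.26],[0.69,0,-0.36],[0.69,0,-0.37]],"turn":[[0,0,0],[0,0,0],[0,0,0],[0,0,0]]}' 75 60
python3 -m pendant '{"offset":[[0.25,0,-0.13],[0.5,0,-0.26],[0.69,0,-0.36],[0.69,0,-0.37]],"turn":[[0,0,0],[0,0,0],[0,0,0],[0,0,0]]}' 
python3 -m pendant '{"offset":[[0.25,0,-0.13],[0.5,0,-0.26],[0.68,0,-0.36],[0.68,0,-0.36],[0.68,0,-0.36],[0.68,0,-0.36]],"turn":[[0,0,0],[0,0,0],[0,0,0],[0,0,0],[0,0,0],[0,0,0]]}' 
python3 - <<'E'
from h import *
route((.3850,-.3935,.0675,-.13))
E
```

```text
clock: 44.1
position: [0.564, -0.1417, 0.2313]
ee_rot: [-0.466, 0.533, -0.533, 0.464]
ft_force: [0.4, 0.0, -0.1]
grip_width: 0.751
clock: 44.6
position: [0.4698, -0.2708, 0.2308]
ee_rot: [-0.465, 0.535, -0.533, 0.462]
ft_force: [0.4, 0.9, -0.4]
grip_width: 0.751
clock: 45.35
position: [0.3808, -0.3937, 0.231]
ee_rot: [-0.466, 0.534, -0.532, 0.463]
ft_force: [0.3, 0.1, 0.1]
grip_width: 0.748
[ 0.385 -0.394  0.068] off [-0.005  0.817  0.025] turn [ 0.006 -0.011  0.001] rows 3
```

```bash
python3 -m pendant '{"offset":[[-0.005,0.2,0.025],[-0.005,0.4,0.025],[-0.005,0.6,0.025],[-0.005,0.75,0.025],[-0.005,0.817,0.025],[-0.005,0.817,0.025],[-0.005,0.817,0.025]],"turn":[[0.006,-0.01,0],[0.006,-0.01,0],[0.006,-0.01,0],[0.006,-0.01,0],[0.006,-0.01,0],[0.006,-0.01,0],[0.006,-0.01,0]]}' 
python3 -m pendant '{"offset":[[0,0,0],[0,0,0],[0,0,0],[0,0,0],[0,0,0],[0,0,0]],"turn":[[0,0,0],[0,0,0],[0,0,0],[0,0,0],[0,0,0],[0,0,0]]}' 0 60
python3 -m pendant '{"offset":[[0,-0.15,0],[0,-0.35,0],[0,-0.6,0],[0,-0.81,0],[0,-0.81,0],[0,-0.81,0]],"turn":[[0,0,0],[0,0,0],[0,0,0],[0,0,0],[0,0,0],[0,0,0]]}' 
python3 - <<'E'
from h import *
route((.6825,.1019,.231,-.13))
E
```

```text
clock: 46.22
position: [0.386, -0.3938, 0.0689]
ee_rot: [0.467, -0.53, 0.532, -0.466]
ft_force: [0.5, 0.0, 1.0]
grip_width: 0.751
clock: 46.98
position: [0.3866, -0.3944, 0.0703]
ee_rot: [0.466, -0.53, 0.533, -0.466]
ft_force: [-1.2, 0.0, 7.5]
grip_width: 0.372
clock: 47.72
position: [0.3855, -0.3934, 0.231]
ee_rot: [0.466, -0.53, 0.533, -0.466]
ft_force: [0.2, 0.4, -4.9]
grip_width: 0.372
[ 0.485 -0.228  0.231] off [-0.883 -0.001  0.384] turn [-0.003 -0.     0.003] rows 4
[ 0.584 -0.063  0.231] off [-0.883  0.     0.384] turn [0. 0. 0.] rows 4
[0.682 0.102 0.231] off [-0.883  0.     0.384] turn [0. 0. 0.] rows 4
```

```bash
python3 -m pendant '{"offset":[[-0.2,0,0.087],[-0.45,0,0.2],[-0.7,0,0.306],[-0.88,0,0.385],[-0.88,0,0.385]],"turn":[[0,0,0],[0,0,0],[0,0,0],[0,0,0],[0,0,0]]}' 
python3 -m pendant '{"offset":[[-0.2,0,0.087],[-0.45,0,0.2],[-0.7,0,0.306],[-0.88,0,0.385],[-0.88,0,0.385]],"turn":[[0,0,0],[0,0,0],[0,0,0],[0,0,0],[0,0,0]]}' 
python3 -m pendant '{"offset":[[-0.2,0,0.087],[-0.45,0,0.2],[-0.7,0,0.306],[-0.85,0,0.372],[-0.85,0,0.385],[-0.85,0,0.385],[-0.85,0,0.385]],"turn":[[0,0,0],[0,0,0],[0,0,0],[0,0,0],[0,0,0],[0,0,0],[0,0,0]]}' 
python3 - <<'E'
from h import *
route((.684,.1015,.067,-.13))
E
```

```text
clock: 48.35
position: [0.4857, -0.2248, 0.2288]
ee_rot: [-0.468, 0.53, -0.53, 0.468]
ft_force: [-0.4, -0.4, -3.8]
grip_width: 0.373
clock: 48.98
position: [0.5839, -0.0564, 0.2267]
ee_rot: [-0.47, 0.53, -0.528, 0.469]
ft_force: [0.7, -0.4, -4.2]
grip_width: 0.371
clock: 49.85
position: [0.6804, 0.101, 0.2264]
ee_rot: [-0.47, 0.531, -0.528, 0.468]
ft_force: [0.1, 0.4, -3.5]
grip_width: 0.372
[0.684 0.102 0.067] off [-0.004  0.797  0.021] turn [ 0.005  0.011 -0.   ] rows 3
```

```bash
python3 -m pendant '{"offset":[[-0.004,0.25,0.02],[-0.004,0.5,0.021],[-0.004,0.65,0.021],[-0.004,0.72,0.021],[-0.004,0.76,0.021],[-0.004,0.78,0.021],[-0.004,0.795,0.021],[-0.004,0.802,0.021],[-0.004,0.807,0.021],[-0.004,0.807,0.021]],"turn":[[0.005,0.01,0],[0.005,0.01,0],[0.005,0.01,0],[0.005,0.01,0],[0.005,0.01,0],[0.005,0.01,0],[0.005,0.01,0],[0.005,0.01,0],[0.005,0.01,0],[0.005,0.01,0]]}' 
```

```text
clock: 51.1
position: [0.6846, 0.1015, 0.0665]
ee_rot: [0.466, -0.531, 0.532, -0.467]
ft_force: [-3.0, -0.3, 4.8]
grip_width: 0.374
```

```bash
python3 -m pendant '{"offset":[[0,0.002,0],[0,0.002,0],[0,0,0],[0,0,0],[0,-0.1,0],[0,-0.3,0],[0,-0.6,0],[0,-0.82,0],[0,-0.82,0],[0,-0.82,0]],"turn":[[0,0,0],[0,0,0],[0,0,0],[0,0,0],[0,0,0],[0,0,0],[0,0,0],[0,0,0],[0,0,0],[0,0,0]]}' 75 60
python3 - <<'E'
from h import *
route((.4495,-.3225,.231,-.13))
E
```

```text
clock: 52.35
position: [0.6842, 0.1015, 0.2308]
ee_rot: [0.466, -0.531, 0.532, -0.467]
ft_force: [-0.9, 0.3, -0.9]
grip_width: 0.748
[ 0.606 -0.04   0.231] off [ 0.751 -0.001 -0.297] turn [-0.002  0.001 -0.001] rows 3
[ 0.528 -0.181  0.231] off [ 0.751 -0.    -0.296] turn [0. 0. 0.] rows 3
[ 0.45  -0.322  0.231] off [ 0.751 -0.    -0.296] turn [0. 0. 0.] rows 3
```

```bash
python3 -m pendant '{"offset":[[0.25,0,-0.1],[0.5,0,-0.2],[0.75,0,-0.296],[0.75,0,-0.296]],"turn":[[0,0,0],[0,0,0],[0,0,0],[0,0,0]]}' 
python3 -m pendant '{"offset":[[0.25,0,-0.1],[0.5,0,-0.2],[0.75,0,-0.296],[0.75,0,-0.296]],"turn":[[0,0,0],[0,0,0],[0,0,0],[0,0,0]]}' 
python3 -m pendant '{"offset":[[0.25,0,-0.1],[0.5,0,-0.2],[0.74,0,-0.29],[0.74,0,-0.29],[0.74,0,-0.29],[0.74,0,-0.29]],"turn":[[0,0,0],[0,0,0],[0,0,0],[0,0,0],[0,0,0],[0,0,0]]}' 
python3 - <<'E'
from h import *
route((.4490,-.3225,.0865,-.13))
E
```

```text
clock: 52.85
position: [0.6041, -0.0451, 0.2297]
ee_rot: [0.465, -0.533, 0.533, -0.464]
ft_force: [1.0, 0.3, -0.2]
grip_width: 0.753
clock: 53.35
position: [0.5227, -0.1897, 0.2292]
ee_rot: [0.464, -0.534, 0.535, -0.462]
ft_force: [0.6, 0.1, 0.1]
grip_width: 0.753
clock: 54.1
position: [0.4454, -0.326, 0.2294]
ee_rot: [-0.465, 0.534, -0.534, 0.462]
ft_force: [0.2, 0.8, 0.4]
grip_width: 0.749
[ 0.449 -0.322  0.086] off [-0.022  0.715  0.017] turn [ 0.004 -0.013  0.003] rows 3
```

```bash
python3 -m pendant '{"offset":[[-0.022,0.2,0.017],[-0.022,0.4,0.017],[-0.022,0.6,0.017],[-0.022,0.715,0.017],[-0.022,0.715,0.017],[-0.022,0.715,0.017]],"turn":[[0.004,-0.013,0.003],[0.004,-0.013,0.003],[0.004,-0.013,0.003],[0.004,-0.013,0.003],[0.004,-0.013,0.003],[0.004,-0.013,0.003]]}' 
python3 -m pendant '{"offset":[[0,0,0],[0,0,0],[0,0,0],[0,0,0],[0,0,0],[0,0,0]],"turn":[[0,0,0],[0,0,0],[0,0,0],[0,0,0],[0,0,0],[0,0,0]]}' 0 60
python3 -m pendant '{"offset":[[0,-0.15,0],[0,-0.35,0],[0,-0.55,0],[0,-0.73,0],[0,-0.73,0],[0,-0.73,0]],"turn":[[0,0,0],[0,0,0],[0,0,0],[0,0,0],[0,0,0],[0,0,0]]}' 
python3 - <<'E'
from h import *
route((.6095,.0485,.231,-.13))
E
```

```text
clock: 54.85
position: [0.45, -0.3222, 0.0876]
ee_rot: [0.467, -0.531, 0.532, -0.467]
ft_force: [0.5, -1.0, -0.1]
grip_width: 0.749
clock: 55.6
position: [0.4508, -0.3224, 0.089]
ee_rot: [0.466, -0.53, 0.532, -0.467]
ft_force: [-1.1, 2.5, 6.8]
grip_width: 0.355
clock: 56.35
position: [0.4495, -0.3217, 0.2332]
ee_rot: [0.466, -0.531, 0.532, -0.467]
ft_force: [0.2, -1.0, -6.2]
grip_width: 0.354
[ 0.53  -0.137  0.232] off [-0.969  0.006  0.278] turn [-0.002  0.002  0.   ] rows 4
[0.61  0.048 0.231] off [-0.97   0.006  0.277] turn [0. 0. 0.] rows 4
```

```bash
python3 -m pendant '{"offset":[[-0.2,0,0.06],[-0.45,0,0.13],[-0.7,0,0.2],[-0.97,0,0.277],[-0.97,0,0.277]],"turn":[[0,0,0],[0,0,0],[0,0,0],[0,0,0],[0,0,0]]}' 
python3 -m pendant '{"offset":[[-0.2,0,0.06],[-0.45,0,0.13],[-0.7,0,0.2],[-0.9,0,0.257],[-0.93,0,0.277],[-0.93,0,0.277],[-0.93,0,0.277]],"turn":[[0,0,0],[0,0,0],[0,0,0],[0,0,0],[0,0,0],[0,0,0],[0,0,0]]}' 
python3 - <<'E'
from h import *
route((.6107,.0485,.086,-.13))
E
```

```text
clock: 56.98
position: [0.53, -0.1304, 0.2311]
ee_rot: [-0.469, 0.53, -0.528, 0.469]
ft_force: [0.0, -1.2, -6.0]
grip_width: 0.355
clock: 57.85
position: [0.6069, 0.0456, 0.2307]
ee_rot: [-0.469, 0.531, -0.529, 0.468]
ft_force: [1.2, 0.0, -5.2]
grip_width: 0.349
[0.611 0.048 0.086] off [-0.015  0.723  0.019] turn [ 0.003  0.01  -0.002] rows 3
```

```bash
python3 -m pendant '{"offset":[[-0.015,0.2,0.019],[-0.015,0.4,0.019],[-0.015,0.55,0.019],[-0.015,0.64,0.019],[-0.015,0.69,0.019],[-0.015,0.71,0.019],[-0.015,0.722,0.019],[-0.015,0.729,0.019],[-0.015,0.735,0.019],[-0.015,0.735,0.019]],"turn":[[0.003,0.01,0],[0.003,0.01,0],[0.003,0.01,0],[0.003,0.01,0],[0.003,0.01,0],[0.003,0.01,0],[0.003,0.01,0],[0.003,0.01,0],[0.003,0.01,0],[0.003,0.01,0]]}' 
```

```text
clock: 59.1
position: [0.6114, 0.0486, 0.0851]
ee_rot: [-0.466, 0.531, -0.531, 0.467]
ft_force: [-2.4, -0.5, 7.0]
grip_width: 0.35
```

Contact; release, rise, and back away (toward -y) for a clear view.

```bash
python3 -m pendant '{"offset":[[0,0.002,0],[0,0.002,0],[0,0,0],[0,0,0],[0,-0.1,0],[0,-0.3,0],[0,-0.6,0],[0,-0.74,0],[0,-0.74,0],[0,-0.74,0]],"turn":[[0,0,0],[0,0,0],[0,0,0],[0,0,0],[0,0,0],[0,0,0],[0,0,0],[0,0,0],[0,0,0],[0,0,0]]}' 75 60
python3 -m pendant '{"offset":[[0.25,0,-0.1],[0.5,0,-0.2],[0.75,0,-0.3],[0.95,0,-0.4],[0.95,0,-0.4]],"turn":[[0,0,0],[0,0,0],[0,0,0],[0,0,0],[0,0,0]]}' 
python3 -m pendant '{"offset":[[0.25,0,-0.05],[0.5,0,-0.1],[0.75,0,-0.15],[0.75,0,-0.15],[0.75,0,-0.15],[0.75,0,-0.15]],"turn":[[0,0,0],[0,0,0],[0,0,0],[0,0,0],[0,0,0],[0,0,0]]}' 
python3 - <<'E'
from h import *
old=dict(np.load("top0.npz"));v,u=np.mgrid[0:480,0:640]
p,D=manip.camera("top");S,_=manip.camera("scene")
def top(X,b,z0,z1):
    Z=X[...,2];m=(u>=b[0])&(v>=b[1])&(u<=b[2])&(v<=b[3])&(Z>z0)&(Z<z1);q=X[m];return m.sum(),q.mean(0).round(4),rect(q)[0].round(4)
for nm,*a in(("chuck",(275,175,330,228),.105,.125),("jack",(250,135,295,190),.088,.107),("bottle",(312,152,353,203),.095,.12),("drilled",(222,148,258,195),.022,.04),("step",(353,165,378,205),.04,.055)):
    print(nm,top(cloud("top",old["d"]),*a),top(cloud("top",D),*a))
print("blank",top(cloud("top",D),(130,270,200,340),.104,.113))
a=cv2.resize(p[120:365,100:400],None,fx=2.4,fy=2.4);cv2.imwrite("pics/end.png",a[...,::-1])
E
```

```text
clock: 60.35
position: [0.6108, 0.0483, 0.233]
ee_rot: [-0.466, 0.532, -0.531, 0.467]
ft_force: [-0.1, -0.3, -0.2]
grip_width: 0.748
clock: 60.98
position: [0.5045, -0.1333, 0.2317]
ee_rot: [-0.465, 0.533, -0.532, 0.465]
ft_force: [0.5, 0.3, 0.0]
grip_width: 0.745
clock: 61.72
position: [0.4552, -0.2762, 0.2313]
ee_rot: [-0.466, 0.533, -0.532, 0.466]
ft_force: [0.2, -0.7, -0.9]
grip_width: 0.746
chuck (np.int64(267), array([0.608 , 0.0502, 0.1145]), array([0.6084, 0.0507])) (np.int64(266), array([0.6084, 0.0497, 0.1145]), array([0.609 , 0.0495]))
jack (np.int64(287), array([0.6807, 0.1021, 0.0952]), array([0.6812, 0.102 ])) (np.int64(287), array([0.6806, 0.1024, 0.0954]), array([0.6811, 0.1031]))
bottle (np.int64(132), array([ 0.6547, -0.0106,  0.0992]), array([ 0.6553, -0.01  ])) (np.int64(129), array([ 0.6549, -0.0099,  0.0988]), array([ 0.655 , -0.0099]))
drilled (np.int64(1072), array([0.6752, 0.1644, 0.0298]), array([0.6757, 0.165 ])) (np.int64(1077), array([0.6751, 0.1645, 0.0299]), array([0.6758, 0.1649]))
step (np.int64(150), array([ 0.6649, -0.0753,  0.0446]), array([ 0.6644, -0.0751])) (np.int64(143), array([ 0.6654, -0.0752,  0.0445]), array([ 0.6644, -0.0751]))
blank (np.int64(655), array([0.4249, 0.2882, 0.108 ]), array([0.4249, 0.289 ]))
```

View pics/end.png

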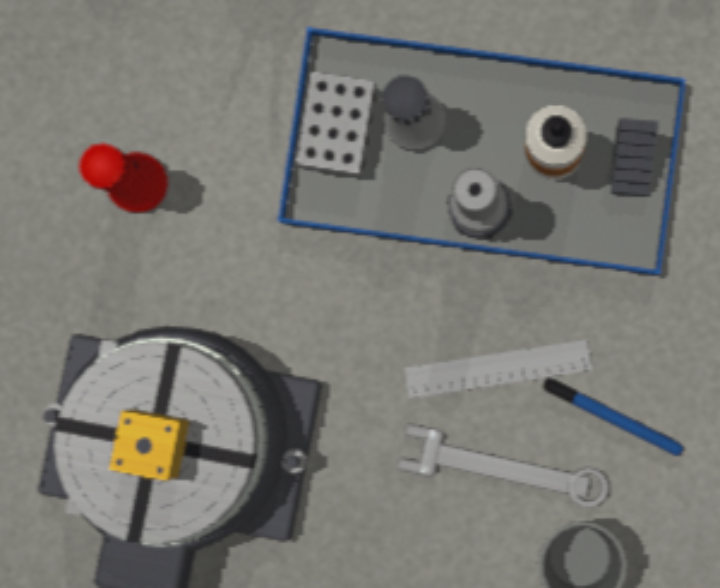

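Everything is within about 1 mm of its place, and the gripper is clear.

```bash
python3 -c "
from workcell import manip
print(manip.hand_in())"
```

```text
the job is handed in; nothing more can be done
None
```

The job is done and handed in at about 62 s of the 144 s allowed; the hand-in reports no verdict. I stood the chuck, jack and bottle on the board, set the blank down on the rotary table, and then put the bottle, jack and chuck back in the tray.

The last checks, from the top camera's depth picture:

- **Standing things:** all three are upright and about 1 mm from where they stood at the start.
- **Drilled block and step block:** neither has moved by more than 0.5 mm.
- **Blank:** it lies flat, with its top at 108 mm, about 1 mm from the table's axis. It is roughly 0.02 rad off square to the T-slots, measured just after I set it down.
- **Gripper:** it is open and well clear of everything, and the wrist force reads near zero.

My first look at the placed blank was blocked by the arm, so I looked again once the arm had moved away. No check failed.

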